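# Open the sample cage and hold its gate

### The job

Open the clear sample cage so that a colleague can take the tube rack out: squeeze the red catch's tab and its grey post together between the fingers until the tab stops, then do the same with the blue catch (never the blue one first). Then take the gate by the black post on its top, swing it towards you past its detent until it stands wide open, square to the cage front or a little more, and finish still holding it there with the fingers, because it springs back if let go. Do not shift the two specimen cups or the white bottle.

Things in the scene. Friction and masses are not known exactly. Their poses are not given: they have to be found in the camera images.
- red_squeeze (a point): Middle of the red squeeze catch on the cage's front rail, half-way between tab and grey post, 48 mm above the rail (153 above the bench): the height to grip. x axis: level, from the red tab (robot's side) to the post behind; y along the front to its left. Over both 50 mm along x, 35 mm when squeezed. Tops are 14 mm above this point. Either catch may be the left one, 52 mm apart.
- blue_squeeze (a point): The same point and axes on the blue squeeze catch; same sizes. On both catches a hook arm 12 mm wide runs forward from the tab's foot over the gate's edge, up to 21 mm above the rail when closed and, below a finger in front of the tab, 29 mm when squeezed: keep fingertips 30 mm or more above the rail.
- red_tab (a joint): Angle of the red tab (16 mm wide, 8 thick), hinged at its foot 43 mm below red_squeeze: 0 hooked over the gate, 0.36 squeezed right home at its stop (its top goes 15 mm to the post); the gate is free of it above 0.2. About 5 N moves it; it stays where it is left.
- blue_tab (a joint): Angle of the blue tab: sizes and working as for the red.
- red_fixed_post: The red catch's grey fixed post (10 x 18 x 59 mm), origin at the centre of its foot.
- blue_fixed_post: The blue catch's grey fixed post (10 x 18 x 59 mm), origin at the centre of its foot.
- post_grip (a point): On the axis of the upright black round post (16 mm diameter, 46 mm high) on the free end of the gate's top edge; 16 mm below the post's top, 30 mm above the gate's edge, 149 mm above the bench. Axes turn with the gate; with it shut x points into the cage, y along the front to its left. The nearest catch stands 53 mm to its left.
- gate_post: The black post, origin at the centre of its foot on the gate's top edge.
- gate (a joint): Gate angle: 0 shut, 1.57 square to the cage front, stop at 1.75. Upright axis at its left end; its free end comes towards the robot, clockwise from above. A spring pulls it shut with 0.15 to 0.2 N m; a sprung detent adds up to 0.4 N m between 0.35 and 0.75 and pushes open from there to 1.15. Gate 119 mm high, 181 mm long from the hinge.
- hinge (a point): The gate's hinge axis at the height of the rail's top (105 mm above the bench), x axis into the cage square to its front, y to its left. The black post stands 160 mm from this axis.
- cage: Open-topped sample cage, 150 mm deep (x), 200 mm wide (y), rail top 105 mm high, clear panels in an aluminium frame, fixed to the bench, a white tube rack inside; origin at the centre of its underside, x axis from its gate side to its back.
- specimen_cup_2_mid (a point): Bystander: specimen cup with yellow lid, 58 mm wide, 59 mm high; point half-way up.
- specimen_cup_3_mid (a point): Bystander: specimen cup with red lid, 58 mm wide, 59 mm high; point half-way up.
- reagent_bottle_mid (a point): Bystander: white bottle with dark blue cap, 64 mm wide, 124 mm high; point half-way up.

How it is judged:
By the outcome, as a careful person would: the job done as asked, in the order asked, and still so for the second after the job is handed in, while the arm keeps its last pose, push and grip.
It also fails if it takes over 54 s, if anything falls off the work surface, if the arm or the gripper's body presses on something with over 40 N, if the wrist force passes 120 N, or if a joint passes its speed limit or range.

### The arm

A 6-joint arm with a two-finger parallel gripper is mounted at the origin on a cart in front of the work surface, level with it; the furniture and walls round the work are solid. World frame = base frame: x ahead of the robot, y to its left, z up, the work surface at z = 0. Lengths are in m, angles in rad, forces in N, time in s.
With the tool pointing down it reaches from about 0.25 to 0.775 m from the base axis. Payload 4 kg.
Tool frame: the origin (TCP) lies at the very end of the fingers, on their centre line; the grasp point (between the pads) lies 19 mm behind it; y points along the fingers, x is the direction in which the jaws open and shut, and the axes are right-handed (so a half turn about y gives the same grasp; the last joint's range is limited). The gripper opens to 94 mm and grips with 3 to 60 N. Pads are 16 mm wide; open, the fingers measure 119 mm over their backs; the gripper's body (75 mm by 177 mm) begins 78 mm behind the grasp point.
Start: joints at [-1.398, 0.087, 1.371, -0, 1.684, -0.103], TCP at [0.15, -0.529, 0.206] pointing down, gripper open.
Joint ranges: [-3.1, 3.1], [-0.76, 2.03], [0.27, 2.55], [-1.08, 4.22], [0.17, 2.65], [-2.57, 2.57]. Speed limits (rad/s): [2.79, 2.79, 3.14, 3.14, 3.14, 3.14].

### API

Orientations are given as [roll, pitch, yaw] about the fixed x, y, z axes, in that order (R = Rz(yaw) Ry(pitch) Rx(roll)).
In Python, from bench import robot gives the robot as it stands.
- The arm moves only by the shell command python3 -m handwheel 'ROWS' [OPENING]. ROWS is JSON, a list of rows, each an object with "delta_pos": the shift along the tool's x, y, z in mm, a list of three; "yaw": the turn about the tool's y in rad. A call has 1 to 12 rows; each row is the pose to reach, as a shift and turn from the pose commanded when the call began, along the tool's axes at that moment; what a row does not reach only later rows make up. A row lasts 1/10 s, in which the tool goes at most 50 mm and 8.59 degrees, less where a joint would pass 70% of its speed; a pose out of reach is approached as far as the arm can. A call with a gripper value outside its range is refused whole. OPENING is the closure in counts, from 0 (fully open) to 255 (shut), set as the call begins (- or left out, the last holds). The fingers move at their own pace and stop on an object; the grip force is fixed at half the most. Time passes only in rows, so rows that repeat a pose let the fingers close. It gives the time, the measured TCP pose, the force and the opening at its end, in the units of the state.
- robot.get_obs(): the state, without advancing time (a new reading comes with each control period).
- robot.snapshot(name): name is "scene" or "top" or "wrist"; returns a dict with "image" (420x560x3 uint8, red, green, blue), "fx", "fy", "cx", "cy" (pixels), "k1" (the pictures are not rectified: a ray, as slopes to the right and down, at radius r is drawn at 1 + k1 r^2 times it, then the intrinsics apply), "rvec" (rotation vector, rad) and "tvec" (3), from world to camera coordinates, as OpenCV has them. Camera axes: x right, y down, z forward; pixel columns grow to the right and rows downward; lengths in m; the calibration is good to about 2 mm. A picture is of the moment at which its call begins. There is no depth.
- robot.close_job(): hands the job in, once; it reports no verdict.
The state is a dict: "time": time; "joint_positions": joint angles; "qvel": joint speeds; "joint_torque": joint torques, N m; "tool_pos": TCP position; "ee_rot": TCP orientation; "wrist_force": force on the tool from outside, world axes, zero at the start; "wrist_torque": the same for the moment, N m; "width": finger opening in m.
Only numpy, scipy, OpenCV 4.12 (cv2) and the standard library are available. Lean on these libraries where they do the work, as an engineer would, in place of code of your own. Each camera call takes 0.05 s, during which the arm holds its last target.

## Working session

There is one attempt and no reset: what is moved stays moved. The work goes in short steps, Python scripts to look and compute and a shell command to move; the robot and the scene stay as the last step left them, time stands still between calls to the robot, and variables do not carry over. Pictures are saved under pics/ and viewed, and the job is handed in when it is done.

```bash
mkdir -p pics; ls; cat > h.py <<'E'
import numpy as np, cv2
from bench import robot
def snap(n,f):
    s=robot.snapshot(n); cv2.imwrite('pics/'+f+'.png',s['image'][:,:,::-1]); np.savez('pics/'+f+'.npz',**s); return s
def ray(s,u,v):
    x=(u-s['cx'])/s['fx']; y=(v-s['cy'])/s['fy']
    k=float(s['k1']); rd=np.hypot(x,y); r=rd
    for _ in range(50): r=rd/(1+k*r*r)
    f=r/rd if rd>0 else 1
    R=cv2.Rodrigues(np.array(s['rvec'],float))[0]; t=np.array(s['tvec'],float)
    return -R.T@t, R.T@np.array([x*f,y*f,1.])
def onz(s,u,v,z):
    c,d=ray(s,u,v); return c+d*(z-c[2])/d[2]
def tri(s1,p1,s2,p2):
    A=np.zeros((3,3));b=np.zeros(3)
    for s,p in((s1,p1),(s2,p2)):
        c,d=ray(s,*p); d=d/np.linalg.norm(d); P=np.eye(3)-np.outer(d,d); A+=P;b+=P@c
    return np.linalg.solve(A,b)
def proj(s,X):
    R=cv2.Rodrigues(np.array(s['rvec'],float))[0]; p=R@np.array(X)+np.array(s['tvec'],float)
    x,y=p[:2]/p[2]; q=1+float(s['k1'])*(x*x+y*y); return s['cx']+s['fx']*x*q, s['cy']+s['fy']*y*q
E
python3 - <<'E'
from h import *
o=robot.get_obs(); print(o)
for n in('scene','top','wrist'):
    s=snap(n,n+'0'); print(n,s['fx'],s['k1'],ray(s,280,210))
E
```

```text
pics
{'time': 0.0, 'joint_positions': array([-1.39808198e+00,  8.79196366e-02,  1.37223518e+00, -1.11687781e-05,
        1.68360538e+00, -1.03110013e-01]), 'qvel': array([ 6.08782303e-06, -1.39423298e-04,  9.89162356e-04,  1.42928023e-03,
       -3.20262262e-03,  1.88735955e-03]), 'joint_torque': array([ 1.48740787e-05, -3.40186429e+01, -3.02421641e+01,  7.17672310e-02,
        3.30538850e-02, -1.57912750e-04]), 'tool_pos': array([ 0.14967868, -0.52867018,  0.20433319]), 'ee_rot': array([-1.57058427,  0.00215718, -1.29497298]), 'wrist_force': array([0.15731986, 0.32745275, 1.31422782]), 'wrist_torque': array([-0.0144593 , -0.08703062,  0.01636946]), 'width': 0.09420461646101787}
scene 440.13038839471983 -0.09607209520211499 (array([-0.07082849,  0.55047571,  1.08523804]), array([ 0.48967951, -0.42960044, -0.7587973 ]))
top 384.217165185815 -0.06140948181827259 (array([ 0.36396179, -0.02850625,  1.27087034]), array([ 0.13334382,  0.00900667, -0.99146703]))
wrist 324.53555586594865 -0.04309937482682942 (array([ 0.21983715, -0.50872556,  0.38361015]), array([-0.23074147, -0.06106993, -0.9711602 ]))
```

View pics/scene0.png

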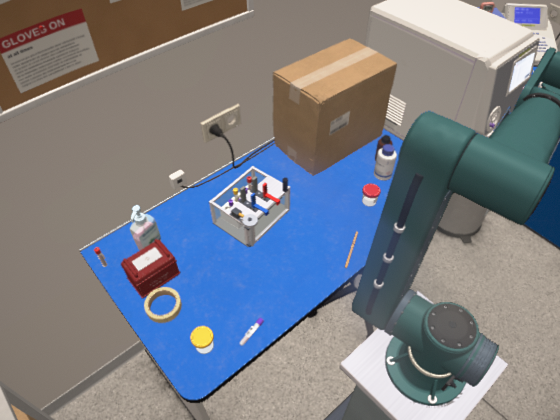

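View pics/top0.png

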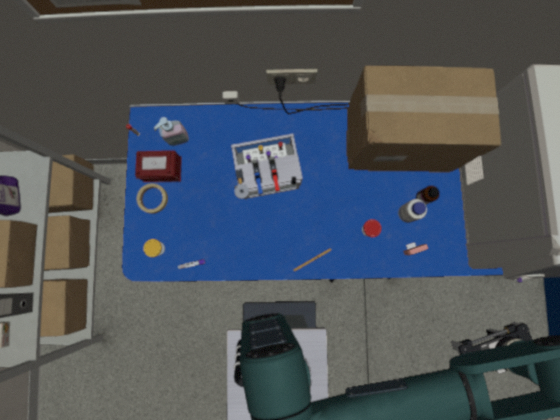

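```bash
python3 - <<'E'
import cv2
a=cv2.imread('pics/top0.png'); b=cv2.imread('pics/scene0.png')
cv2.imwrite('pics/topc.png',cv2.resize(a[130:280,220:400],None,fx=4,fy=4,interpolation=2))
cv2.imwrite('pics/scc.png',cv2.resize(b[130:280,200:390],None,fx=4,fy=4,interpolation=2))
E
```

```text
(no output)
```

View pics/topc.png

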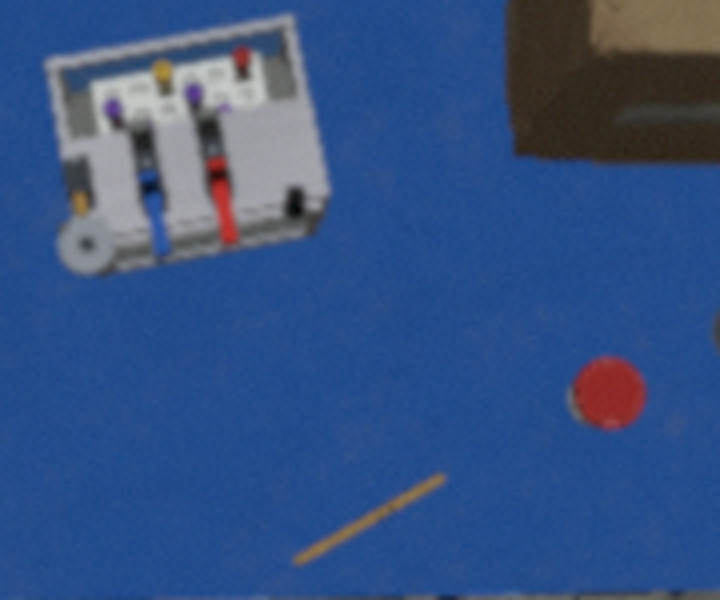

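View pics/scc.png

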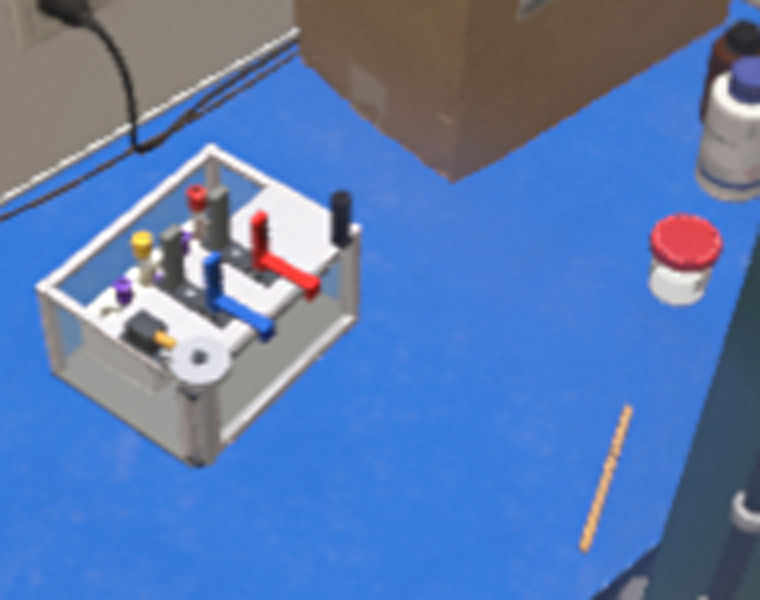

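View pics/wrist0.png

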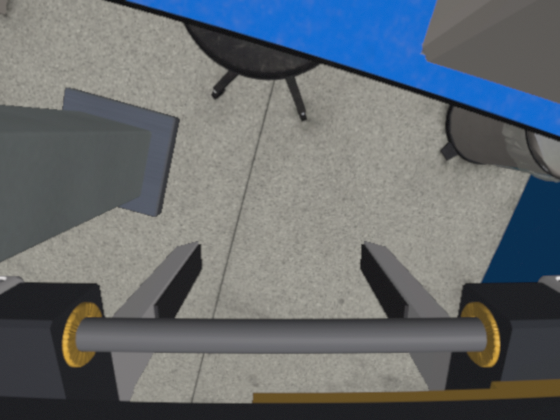

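```bash
python3 - <<'E'
from h import *
S=dict(np.load('pics/scene0.npz'));T=dict(np.load('pics/top0.npz'))
P={'post':((341,197),(295,194)),'rtab':((260,215),(217,165)),'rpost':((218,192),(208,118)),'btab':((213,257),(149,177)),'bpost':((173,230),(143,128)),'hinge':((200,358),(87,245))}
for k,(a,b) in P.items():
    pa=(200+a[0]/4,130+a[1]/4);pb=(220+b[0]/4,130+b[1]/4)
    z=.125 if k=='hinge' else .167
    print(k,tri(S,pa,T,pb).round(4),onz(S,*pa,z).round(4),onz(T,*pb,z).round(4))
for n,(u,v),z in(('yel',(153,248),.059),('red',(372,229),.059),('bot',(416,209),.124)): print(n,onz(T,u,v,z))
E
```

```text
post [ 0.6047 -0.0613  0.1629] [ 0.6005 -0.0594  0.167 ] [ 0.605  -0.0603  0.167 ]
rtab [ 0.6277 -0.0038  0.1655] [ 0.6259 -0.0032  0.167 ] [ 0.6279 -0.0033  0.167 ]
rpost [0.6648 0.0034 0.1655] [0.6643 0.0047 0.167 ] [0.6637 0.0029 0.167 ]
btab [0.6201 0.0466 0.1629] [0.6163 0.0485 0.167 ] [0.6197 0.0469 0.167 ]
bpost [0.6581 0.0515 0.164 ] [0.656  0.0534 0.167 ] [0.657  0.0511 0.167 ]
hinge [0.5761 0.0962 0.1295] [0.5785 0.0937 0.125 ] [0.5775 0.0971 0.125 ]
yel [0.41245298 0.38602698 0.059     ]
red [ 0.46116731 -0.30746819  0.059     ]
bot [ 0.51385611 -0.42986326  0.124     ]
```

```bash
cat >> h.py <<'E'
from scipy.spatial.transform import Rotation as Ro
def plan(tgt,yaw,o=None):
    o=o or robot.get_obs(); R=Ro.from_euler('xyz',o['ee_rot']).as_matrix()
    d=R.T@(np.array(tgt)-o['tool_pos'])*1000
    print('delta mm',d.round(1),'yaw',round(-(yaw-o['ee_rot'][2]),3))
E
python3 - <<'E'
from h import *
S=dict(np.load('pics/scene0.npz'));T=dict(np.load('pics/top0.npz'))
P={'red':((197,200),(241,54)),'yel':((142,240),(163,72)),'pu':((123,288),(112,107)),'pu2':((183,240),(194,92))}
for k,(a,b) in P.items():
    pa=(200+a[0]/4,130+a[1]/4);pb=(220+b[0]/4,130+b[1]/4)
    print(k,tri(S,pa,T,pb).round(4))
plan([.648,0.0,.22],.17)
E
```

```text
red [ 0.7358 -0.0237  0.0863]
yel [0.7208 0.0396 0.0956]
pu [0.6931 0.08   0.0934]
pu2 [0.704  0.0145 0.0918]
delta mm [-373.2  -14.7  623.5] yaw -1.465
```

```bash
python3 -m handwheel '[{"delta_pos":[-15,-15,25],"yaw":-0.05},{"delta_pos":[-35,-15,58],"yaw":-0.15},{"delta_pos":[-55,-15,92],"yaw":-0.25},{"delta_pos":[-75,-15,125],"yaw":-0.35},{"delta_pos":[-95,-15,158],"yaw":-0.45},{"delta_pos":[-115,-15,192],"yaw":-0.55},{"delta_pos":[-135,-15,225],"yaw":-0.65},{"delta_pos":[-155,-15,258],"yaw":-0.75},{"delta_pos":[-175,-15,292],"yaw":-0.85},{"delta_pos":[-190,-15,317],"yaw":-0.93},{"delta_pos":[-200,-15,334],"yaw":-0.98},{"delta_pos":[-200,-15,334],"yaw":-0.98}]' 0
python3 - <<'E'
from h import *
plan([.648,0.0,.22],.17)
E
```

```text
time: 1.35
tool_pos: [0.4177, -0.244, 0.22]
ee_rot: [-1.57, 0.001, -0.311]
wrist_force: [-0.3, -0.2, 0.6]
width: 0.0944
delta mm [1.445e+02 2.000e-01 3.028e+02] yaw -0.481
```

```bash
python3 -m handwheel '[{"delta_pos":[10,0,21],"yaw":-0.03},{"delta_pos":[28,0,58],"yaw":-0.09},{"delta_pos":[46,0,96],"yaw":-0.15},{"delta_pos":[64,0,134],"yaw":-0.21},{"delta_pos":[82,0,172],"yaw":-0.27},{"delta_pos":[100,0,210],"yaw":-0.33},{"delta_pos":[118,0,247],"yaw":-0.39},{"delta_pos":[132,0,277],"yaw":-0.44},{"delta_pos":[141,0,296],"yaw":-0.47},{"delta_pos":[144.5,0,303],"yaw":-0.48},{"delta_pos":[144.5,0,303],"yaw":-0.48},{"delta_pos":[144.5,0,303],"yaw":-0.48}]'
python3 - <<'E'
from h import *
plan([.648,0.0,.22],.17)
snap('wrist','w1');snap('scene','s1');snap('top','t1')
E
```

```text
time: 2.55
tool_pos: [0.6474, -0.0039, 0.2204]
ee_rot: [-1.571, 0.001, 0.163]
wrist_force: [-0.8, 0.3, -0.2]
width: 0.0937
delta mm [1.2 0.4 3.8] yaw -0.007
```

View pics/w1.png

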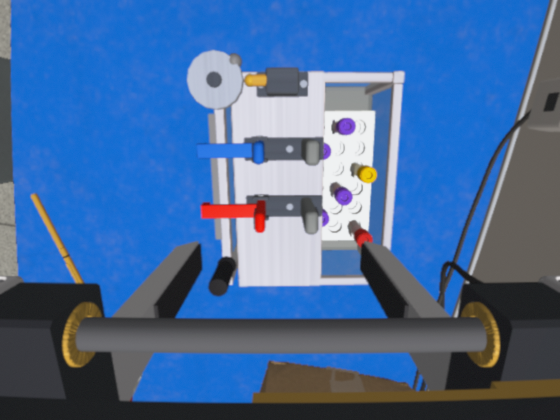

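View pics/s1.png

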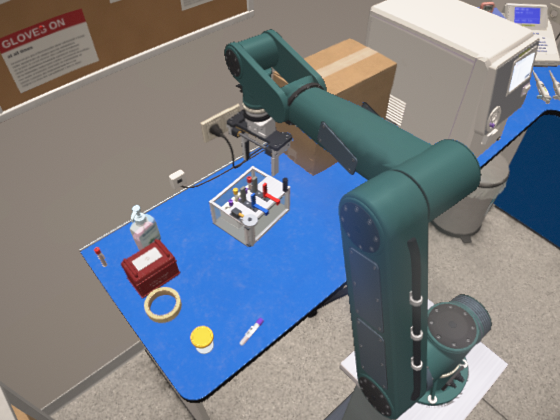

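```bash
python3 - <<'E'
import cv2
a=cv2.imread('pics/w1.png')
cv2.imwrite('pics/w1c.png',cv2.resize(a[120:305,180:340],None,fx=4,fy=4,interpolation=2)[:600+140])
E
```

```text
(no output)
```

View pics/w1c.png

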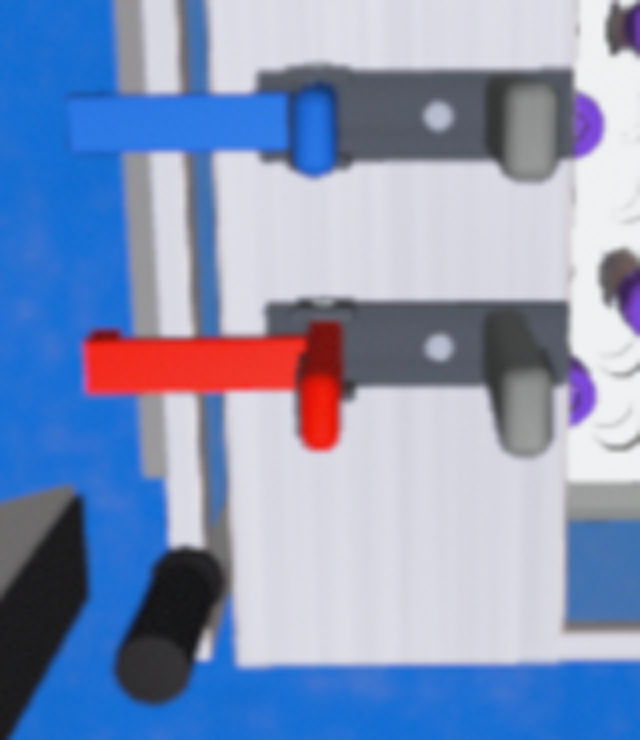

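```bash
python3 - <<'E'
from h import *
W=dict(np.load('pics/w1.npz'))
o=robot.get_obs();R=Ro.from_euler('xyz',o['ee_rot']).as_matrix()
for k,(a,b),z in(('rt',(319,410),.167),('rp',(526,412),.167),('bt',(314,132),.167),('bp',(529,132),.167),('post',(153,670),.165),):
    p=onz(W,180+a/4,120+b/4,z); print(k,p.round(4),'tool mm',(R.T@(p-o['tool_pos'])*1000).round(1))
h=onz(W,214,79,.125);print(h)
E
```

```text
rt [ 6.317e-01 -5.000e-04  1.670e-01] tool mm [-15.   53.9   5.8]
rp [0.6699 0.0054 0.167 ] tool mm [23.6 53.9  5.5]
bt [0.6233 0.0499 0.167 ] tool mm [-15.1  53.9  56.9]
bp [0.6608 0.0561 0.167 ] tool mm [23.  53.9 57. ]
post [ 0.6069 -0.0598  0.165 ] tool mm [-49.1  55.9 -48.6]
[0.5773218  0.09864422 0.125     ]
```

```bash
python3 -m handwheel '[{"delta_pos":[4,0,2]},{"delta_pos":[8,10,5]},{"delta_pos":[8,25,5]},{"delta_pos":[8,40,5]},{"delta_pos":[8,55,5]},{"delta_pos":[8,68,5]},{"delta_pos":[8,76,5]},{"delta_pos":[8,80,5]},{"delta_pos":[8,81,5]},{"delta_pos":[8,81,5]}]'
python3 - <<'E'
from h import *
snap('wrist','w2');snap('scene','s2')
a=cv2.imread('pics/s2.png')
cv2.imwrite('pics/s2c.png',cv2.resize(a[120:270,190:340],None,fx=4,fy=4,interpolation=2))
E
```

```text
invalid input at $[0]: expected keys delta_pos, yaw
```

View pics/w2.png

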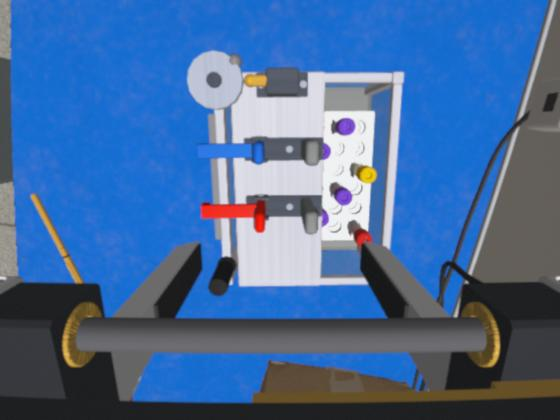

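View pics/s2c.png

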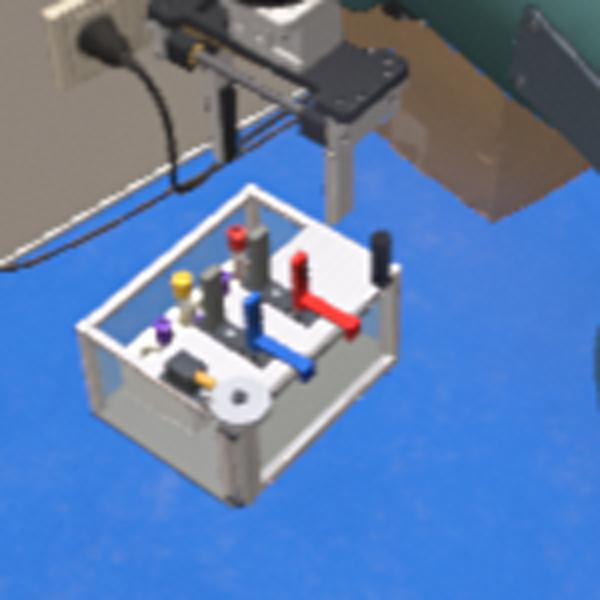

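```bash
python3 -m handwheel '[{"delta_pos":[4,0,2],"yaw":0},{"delta_pos":[8,10,5],"yaw":0},{"delta_pos":[8,25,5],"yaw":0},{"delta_pos":[8,40,5],"yaw":0},{"delta_pos":[8,55,5],"yaw":0},{"delta_pos":[8,68,5],"yaw":0},{"delta_pos":[8,76,5],"yaw":0},{"delta_pos":[8,80,5],"yaw":0},{"delta_pos":[8,81,5],"yaw":0},{"delta_pos":[8,81,5],"yaw":0}]'
python3 - <<'E'
from h import *
snap('wrist','w2');snap('scene','s2')
a=cv2.imread('pics/s2.png')
cv2.imwrite('pics/s2c.png',cv2.resize(a[120:270,190:340],None,fx=4,fy=4,interpolation=2))
E
```

```text
time: 3.8
tool_pos: [0.6553, 0.0037, 0.1401]
ee_rot: [-1.571, -0.001, 0.165]
wrist_force: [0.9, 0.1, 0.8]
width: 0.0938
```

View pics/w2.png

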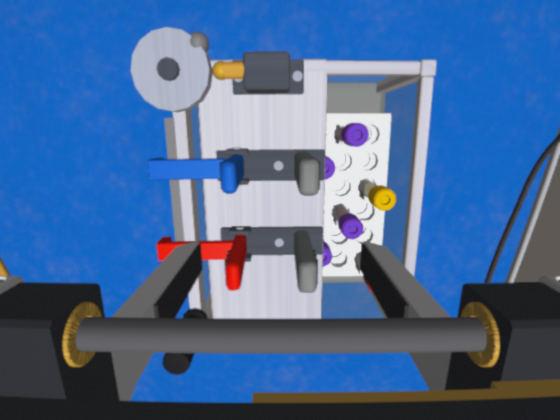

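View pics/s2c.png

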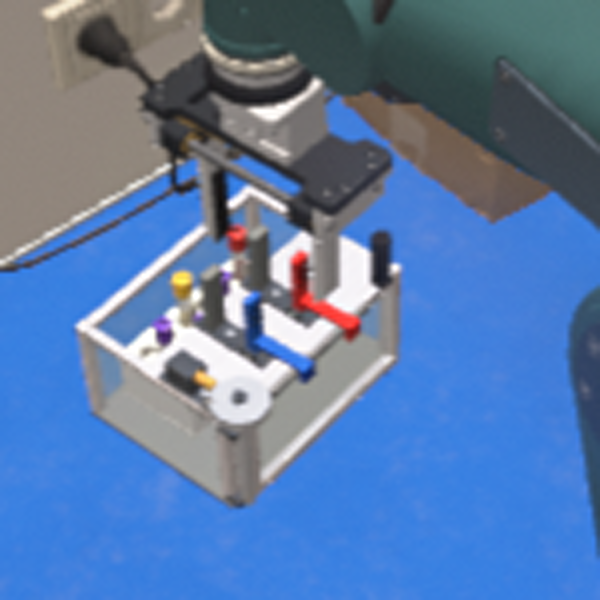

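```bash
python3 - <<'E'
from h import *
W=dict(np.load('pics/w2.npz'));S=dict(np.load('pics/s2.npz'))
o=robot.get_obs();R=Ro.from_euler('xyz',o['ee_rot']).as_matrix()
for k,a,z in(('rt',(234,279),.167),('rp',(307,281),.167),('bt',(230,183),.167),('bp',(307,185),.167),('post',(177,363),.165),):
    p=onz(W,*a,z); print(k,p.round(4),'tool mm',(R.T@(p-o['tool_pos'])*1000).round(1))
for d in((-47,0,0),(47,0,0),(-47,0,8),(-47,0,-8)):
    X=o['tool_pos']+R@np.array(d)/1000; u,v=proj(S,X);print(d,u,v,((u-190)*4,(v-120)*4),proj(W,X))
E
```

```text
rt [ 0.6327 -0.0012  0.167 ] tool mm [-23.2 -26.5  -1.1]
rp [0.6698 0.0039 0.167 ] tool mm [ 14.1 -26.5  -2.2]
bt [0.6245 0.0476 0.167 ] tool mm [-23.4 -26.6  48.5]
bp [0.6606 0.0527 0.167 ] tool mm [ 13.1 -26.5  47.5]
post [ 0.6073 -0.0594  0.165 ] tool mm [-57.9 -24.6 -54.2]
(-47, 0, 0) 269.1430859442341 192.99443866897153 (np.float64(316.57234377693635), np.float64(291.9777546758861)) (np.float64(200.15499290841632), np.float64(257.2736278512828))
(47, 0, 0) 245.32847938346387 178.60730560081052 (np.float64(221.3139175338555), np.float64(234.42922240324208)) (np.float64(359.20219599330755), np.float64(257.43997110960584))
(-47, 0, 8) 267.37937434828797 194.55774427139733 (np.float64(309.51749739315187), np.float64(298.2309770855893)) (np.float64(199.2873126994757), np.float64(244.49971613375027))
(-47, 0, -8) 270.8958131531516 191.44098015215673 (np.float64(323.58325261260643), np.float64(285.7639206086269)) (np.float64(201.01476134300083), np.float64(269.7688627255395))
```

```bash
python3 -m handwheel '[{"delta_pos":[2,0,-1],"yaw":0},{"delta_pos":[2,0,-1],"yaw":0},{"delta_pos":[2,0,-1],"yaw":0},{"delta_pos":[2,0,-1],"yaw":0},{"delta_pos":[2,0,-1],"yaw":0},{"delta_pos":[2,0,-1],"yaw":0},{"delta_pos":[2,0,-1],"yaw":0},{"delta_pos":[2,0,-1],"yaw":0}]' 255
python3 - <<'E'
from h import *
snap('wrist','w3');o=robot.get_obs();print(o['width'],o['wrist_force'],o['wrist_torque'])
E
```

```text
time: 4.7
tool_pos: [0.6552, 0.0028, 0.1389]
ee_rot: [-1.571, 0.005, 0.165]
wrist_force: [-5.9, -0.8, 1.2]
width: 0.0375
0.03755037600152506 [-6.61062291 -1.05680685  0.98516113] [-0.17899972  1.02141651  0.03791091]
```

View pics/w3.png

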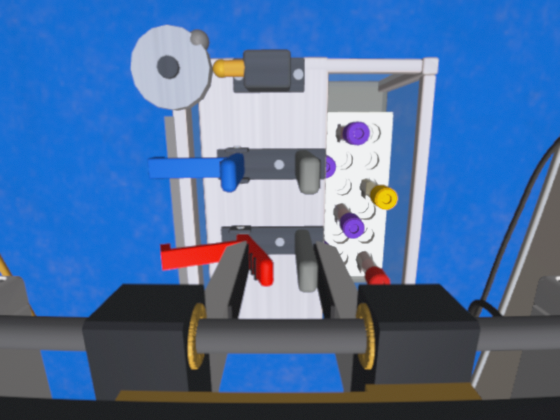

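```bash
python3 -m handwheel '[{"delta_pos":[0,0,0],"yaw":0},{"delta_pos":[0,0,0],"yaw":0},{"delta_pos":[0,0,0],"yaw":0},{"delta_pos":[0,0,0],"yaw":0},{"delta_pos":[0,0,0],"yaw":0},{"delta_pos":[0,0,0],"yaw":0}]' 255
python3 - <<'E'
from h import *
snap('wrist','w4');o=robot.get_obs();print(o['width'],o['wrist_force'],o['wrist_torque'],o['tool_pos'])
E
```

```text
time: 5.35
tool_pos: [0.6552, 0.0028, 0.1389]
ee_rot: [-1.571, 0.005, 0.165]
wrist_force: [-5.9, -1.3, 2.3]
width: 0.0376
0.037668274783431974 [-5.81605953 -0.93840847  1.02981567] [-0.23687254  1.00647393  0.1132171 ] [0.65523842 0.00277199 0.13896178]
```

View pics/w4.png

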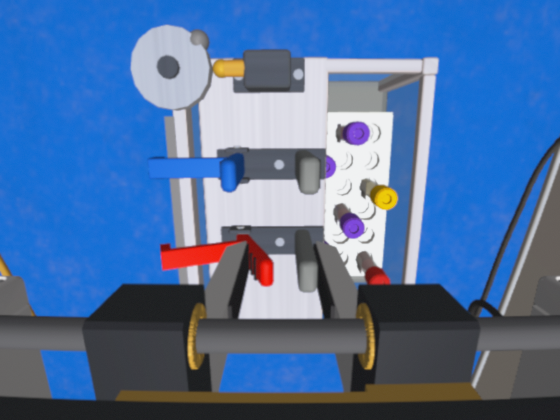

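```bash
python3 -m handwheel '[{"delta_pos":[0,0,0],"yaw":0},{"delta_pos":[0,0,0],"yaw":0},{"delta_pos":[-1,0,0],"yaw":0},{"delta_pos":[-2,0,0],"yaw":0},{"delta_pos":[-2,-8,0],"yaw":0},{"delta_pos":[-2,-20,0],"yaw":0},{"delta_pos":[-2,-30,2],"yaw":0},{"delta_pos":[-2,-36,5],"yaw":0},{"delta_pos":[-2,-38,8],"yaw":0},{"delta_pos":[-2,-38,10],"yaw":0}]' 0
python3 - <<'E'
from h import *
snap('wrist','w5')
a=snap('scene','s5')
a=cv2.imread('pics/s5.png')
cv2.imwrite('pics/s5c.png',cv2.resize(a[120:270,190:340],None,fx=4,fy=4,interpolation=2))
E
```

```text
time: 6.4
tool_pos: [0.6537, 0.0131, 0.1782]
ee_rot: [-1.571, -0.001, 0.165]
wrist_force: [-0.1, -0.0, -0.4]
width: 0.0942
```

View pics/w5.png

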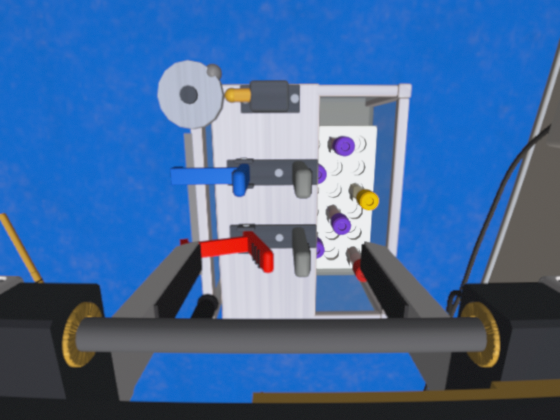

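View pics/s5c.png

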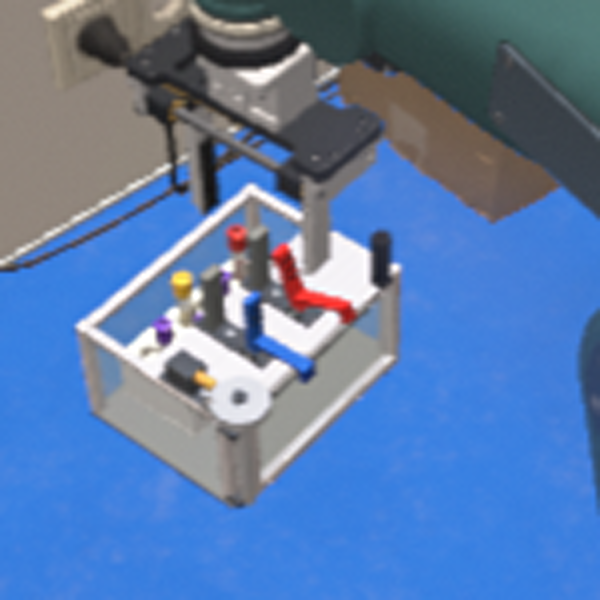

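```bash
python3 -m handwheel '[{"delta_pos":[0,0,10],"yaw":0},{"delta_pos":[0,0,22],"yaw":0},{"delta_pos":[0,0,33],"yaw":0},{"delta_pos":[0,4,40],"yaw":0},{"delta_pos":[0,14,40],"yaw":0},{"delta_pos":[0,26,40],"yaw":0},{"delta_pos":[0,35,40],"yaw":0},{"delta_pos":[0,38,40],"yaw":0},{"delta_pos":[0,38,40],"yaw":0}]' 0
python3 - <<'E'
from h import *
W=snap('wrist','w6')
E
```

```text
time: 7.4
tool_pos: [0.6464, 0.0516, 0.138]
ee_rot: [-1.571, 0.002, 0.164]
wrist_force: [-0.4, 0.5, -0.6]
width: 0.0943
```

View pics/w6.png

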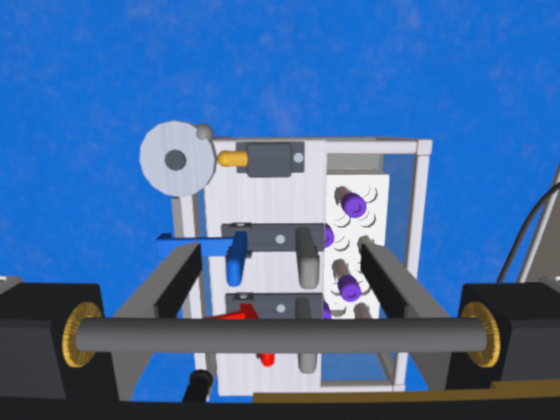

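```bash
python3 -m handwheel '[{"delta_pos":[0.5,0,0],"yaw":0},{"delta_pos":[0.5,0,0],"yaw":0},{"delta_pos":[0.5,0,0],"yaw":0},{"delta_pos":[0.5,0,0],"yaw":0},{"delta_pos":[0.5,0,0],"yaw":0},{"delta_pos":[0.5,0,0],"yaw":0},{"delta_pos":[0.5,0,0],"yaw":0},{"delta_pos":[0.5,0,0],"yaw":0},{"delta_pos":[0.5,0,0],"yaw":0},{"delta_pos":[0.5,0,0],"yaw":0},{"delta_pos":[0.5,0,0],"yaw":0},{"delta_pos":[0.5,0,0],"yaw":0}]' 255
python3 - <<'E'
from h import *
W=snap('wrist','w7');o=robot.get_obs();print(o['width'])
E
```

```text
time: 8.65
tool_pos: [0.6467, 0.0521, 0.1393]
ee_rot: [-1.571, 0.002, 0.165]
wrist_force: [-5.0, -0.6, 1.9]
width: 0.0378
0.03757387486065782
```

View pics/w7.png

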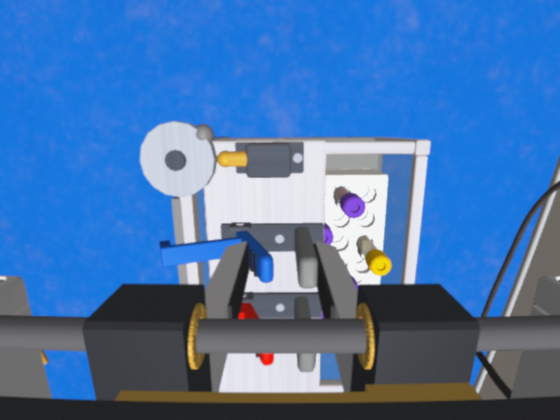

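```bash
python3 -m handwheel '[{"delta_pos":[0,0,0],"yaw":0},{"delta_pos":[0,0,0],"yaw":0},{"delta_pos":[0,0,0],"yaw":0},{"delta_pos":[0,-8,0],"yaw":0},{"delta_pos":[0,-24,0],"yaw":0},{"delta_pos":[0,-44,0],"yaw":0},{"delta_pos":[0,-64,0],"yaw":0},{"delta_pos":[0,-76,0],"yaw":0},{"delta_pos":[0,-80,0],"yaw":0},{"delta_pos":[0,-80,0],"yaw":0}]' 0
python3 - <<'E'
from h import *
W=snap('wrist','w8');
plan([.606,-.060,.2187],.168)
E
```

```text
time: 9.7
tool_pos: [0.6478, 0.0522, 0.2201]
ee_rot: [-1.571, -0.001, 0.165]
wrist_force: [-0.0, -0.4, -0.3]
width: 0.0941
delta mm [ -59.3    0.3 -103.8] yaw -0.003
```

View pics/w8.png

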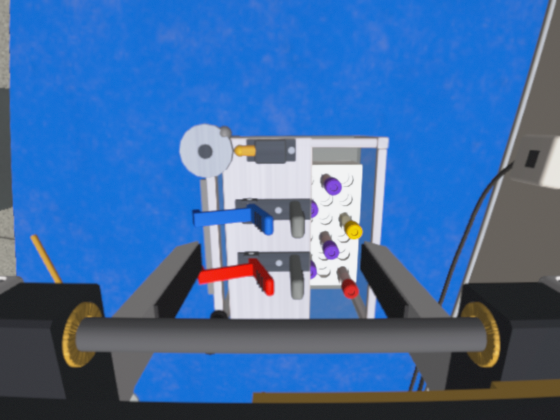

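Both tabs are tilted to their posts (blue tab top ~(268,228), red ~(268,285)), at matching angles. Next, over to the black post.

```bash
python3 -m handwheel '[{"delta_pos":[-6,0,-10],"yaw":0},{"delta_pos":[-17,0,-30],"yaw":0},{"delta_pos":[-29,0,-50],"yaw":0},{"delta_pos":[-41,0,-72],"yaw":0},{"delta_pos":[-52,0,-90],"yaw":0},{"delta_pos":[-58,0,-101],"yaw":0},{"delta_pos":[-59,0,-104],"yaw":0},{"delta_pos":[-59,0,-104],"yaw":0},{"delta_pos":[-59,0,-104],"yaw":0}]' 0
python3 - <<'E'
from h import *
W=snap('wrist','w9');
plan([.606,-.060,.2187],.168)
E
```

```text
time: 10.65
tool_pos: [0.6065, -0.0595, 0.2192]
ee_rot: [-1.57, 0.0, 0.166]
wrist_force: [-0.9, 0.6, 0.0]
width: 0.0938
delta mm [-0.7  0.5 -0.6] yaw -0.002
```

View pics/w9.png

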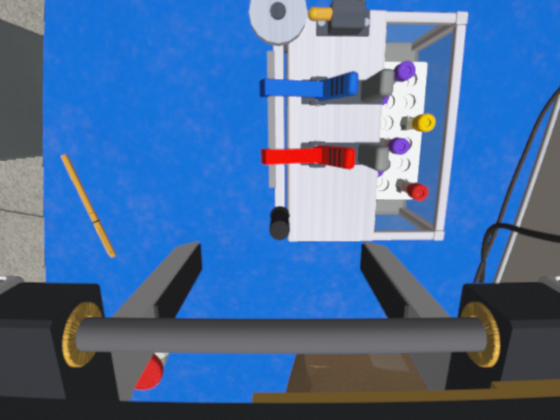

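```bash
python3 - <<'E'
from h import *
W=dict(np.load('pics/w9.npz'));o=robot.get_obs();R=Ro.from_euler('xyz',o['ee_rot']).as_matrix()
p=onz(W,279.5,229.5,.165);print(p,R.T@(p-o['tool_pos'])*1000)
E
```

```text
[ 0.60631838 -0.05922441  0.165     ] [-0.22380703 54.24714598  0.12601674]
```

```bash
python3 -m handwheel '[{"delta_pos":[0,8,0],"yaw":0},{"delta_pos":[0,24,0],"yaw":0},{"delta_pos":[0,42,0],"yaw":0},{"delta_pos":[0,60,0],"yaw":0},{"delta_pos":[0,74,0],"yaw":0},{"delta_pos":[0,84,0],"yaw":0},{"delta_pos":[0,87,0],"yaw":0},{"delta_pos":[0,87,0],"yaw":0}]' 0 && python3 -m handwheel '[{"delta_pos":[0,0,0],"yaw":0},{"delta_pos":[0,0,0],"yaw":0},{"delta_pos":[0,0,0],"yaw":0},{"delta_pos":[0,0,0],"yaw":0},{"delta_pos":[0,0,0],"yaw":0},{"delta_pos":[0,0,0],"yaw":0},{"delta_pos":[0,0,0],"yaw":0},{"delta_pos":[0,0,0],"yaw":0},{"delta_pos":[0,0,0],"yaw":0},{"delta_pos":[0,0,0],"yaw":0}]' 255
python3 - <<'E'
from h import *
W=snap('wrist','w10');print(robot.get_obs()['joint_positions'])
E
```

```text
time: 11.5
tool_pos: [0.6063, -0.06, 0.1322]
ee_rot: [-1.571, 0.0, 0.165]
wrist_force: [-0.1, -0.3, 0.9]
width: 0.0936
time: 12.5
tool_pos: [0.6063, -0.0601, 0.1324]
ee_rot: [-1.571, 0.0, 0.165]
wrist_force: [-2.0, -1.1, 0.3]
width: 0.0174
[-1.91911630e-01  2.42469412e-01  1.33778773e+00 -5.75555394e-04
  1.56276153e+00 -3.56825585e-01]
```

View pics/w10.png

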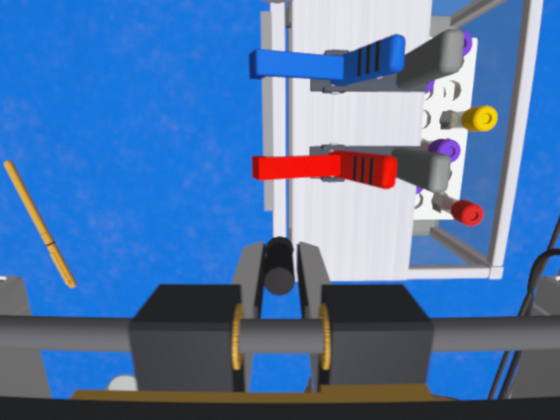

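```bash
python3 -m handwheel '[{"delta_pos":[-6.4,0,0.1],"yaw":0.04},{"delta_pos":[-12.8,0,0.5],"yaw":0.08},{"delta_pos":[-19.2,0,1.2],"yaw":0.12},{"delta_pos":[-25.5,0,2.0],"yaw":0.16},{"delta_pos":[-31.8,0,3.2],"yaw":0.20},{"delta_pos":[-38.0,0,4.6],"yaw":0.24},{"delta_pos":[-44.2,0,6.2],"yaw":0.28},{"delta_pos":[-50.3,0,8.1],"yaw":0.32}]' 255
python3 - <<'E'
from h import *
W=snap('wrist','w11');print(robot.get_obs()['joint_positions'])
E
```

```text
time: 13.35
tool_pos: [0.5554, -0.0611, 0.1325]
ee_rot: [-1.572, -0.001, -0.157]
wrist_force: [1.0, -0.6, -0.2]
width: 0.0155
[-2.10246902e-01  1.30219684e-01  1.46876128e+00 -1.43015752e-03
  1.54281431e+00 -5.22259162e-02]
```

View pics/w11.png

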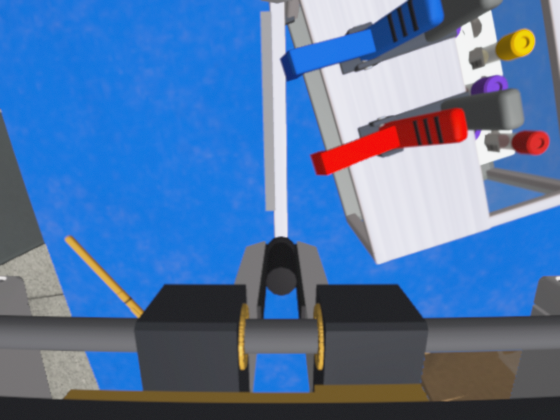

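Gate swings freely at about 0.32 rad with the post held (280,275). Continuing the arc.

```bash
python3 -m handwheel '[{"delta_pos":[-6.4,0,0.1],"yaw":0.04},{"delta_pos":[-12.8,0,0.5],"yaw":0.08},{"delta_pos":[-19.2,0,1.2],"yaw":0.12},{"delta_pos":[-25.5,0,2.0],"yaw":0.16},{"delta_pos":[-31.8,0,3.2],"yaw":0.20},{"delta_pos":[-38.0,0,4.6],"yaw":0.24},{"delta_pos":[-44.2,0,6.2],"yaw":0.28},{"delta_pos":[-50.3,0,8.1],"yaw":0.32},{"delta_pos":[-56.4,0,10.3],"yaw":0.36},{"delta_pos":[-62.3,0,12.6],"yaw":0.40},{"delta_pos":[-68.2,0,15.2],"yaw":0.44},{"delta_pos":[-73.9,0,18.1],"yaw":0.48}]' 255
python3 - <<'E'
from h import *
W=snap('wrist','w12');print(robot.get_obs()['joint_positions'])
E
```

```text
time: 14.6
tool_pos: [0.4845, -0.0326, 0.1324]
ee_rot: [-1.574, -0.001, -0.637]
wrist_force: [-1.7, -3.8, 1.0]
width: 0.0154
[-0.18086748 -0.03050567  1.63689595 -0.00308398  1.53725191  0.45673269]
```

View pics/w12.png

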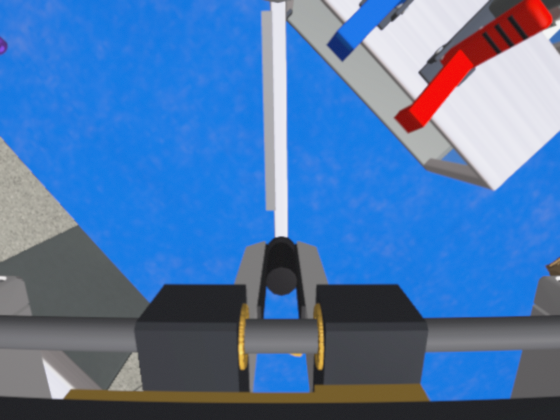

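```bash
python3 -m handwheel '[{"delta_pos":[-6.4,0,0.1],"yaw":0.04},{"delta_pos":[-12.8,0,0.5],"yaw":0.08},{"delta_pos":[-19.2,0,1.2],"yaw":0.12},{"delta_pos":[-25.5,0,2.0],"yaw":0.16},{"delta_pos":[-31.8,0,3.2],"yaw":0.20},{"delta_pos":[-38.0,0,4.6],"yaw":0.24},{"delta_pos":[-44.2,0,6.2],"yaw":0.28},{"delta_pos":[-50.3,0,8.1],"yaw":0.32},{"delta_pos":[-56.4,0,10.3],"yaw":0.36},{"delta_pos":[-62.3,0,12.6],"yaw":0.40},{"delta_pos":[-68.2,0,15.2],"yaw":0.44},{"delta_pos":[-73.9,0,18.1],"yaw":0.48}]' 255
python3 -m handwheel '[{"delta_pos":[-6.4,0,0.1],"yaw":0.04},{"delta_pos":[-12.8,0,0.5],"yaw":0.08},{"delta_pos":[-19.2,0,1.2],"yaw":0.12},{"delta_pos":[-25.5,0,2.0],"yaw":0.16},{"delta_pos":[-31.8,0,3.2],"yaw":0.20},{"delta_pos":[-38.0,0,4.6],"yaw":0.24},{"delta_pos":[-44.2,0,6.2],"yaw":0.28},{"delta_pos":[-50.3,0,8.1],"yaw":0.32},{"delta_pos":[-53.4,0,9.2],"yaw":0.34},{"delta_pos":[-53.4,0,9.2],"yaw":0.34},{"delta_pos":[-53.4,0,9.2],"yaw":0.34}]' 255
python3 - <<'E'
from h import *
W=snap('wrist','w13');snap('top','t13');snap('scene','s13')
a=cv2.imread('pics/t13.png');b=cv2.imread('pics/s13.png')
cv2.imwrite('pics/c13.png',np.hstack([cv2.resize(x,None,fx=3,fy=3,interpolation=2) for x in(a[140:280,210:340],b[150:290,190:320])]))
o=robot.get_obs();print(o['joint_positions'])
E
```

```text
time: 15.85
tool_pos: [0.4348, 0.0262, 0.1324]
ee_rot: [-1.576, -0.001, -1.116]
wrist_force: [-5.4, -4.5, 1.2]
width: 0.0155
time: 16.95
tool_pos: [0.4192, 0.0789, 0.1324]
ee_rot: [-1.576, -0.001, -1.454]
wrist_force: [-6.3, -3.1, 1.8]
width: 0.0156
[ 5.36089362e-02 -1.62438782e-01  1.75735668e+00 -9.66955720e-04
  1.55172454e+00  1.50758358e+00]
```

View pics/w13.png

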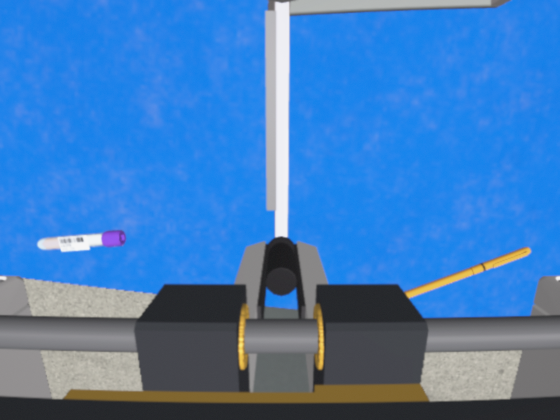

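View pics/c13.png

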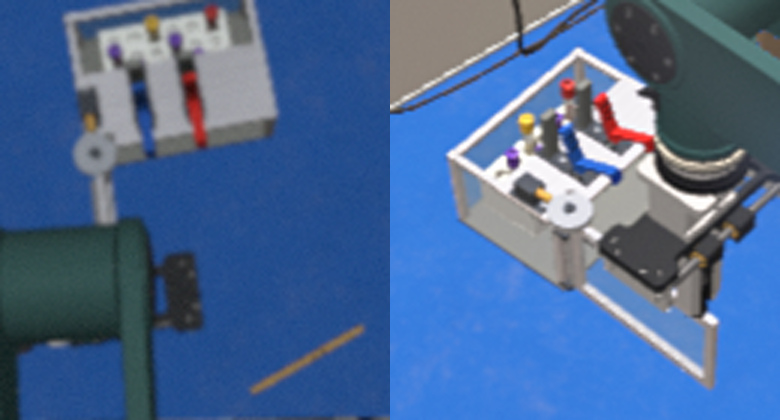

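```bash
python3 -m handwheel '[{"delta_pos":[-2.4,0,0],"yaw":0.015},{"delta_pos":[-4,0,0],"yaw":0.025},{"delta_pos":[-4,0,0],"yaw":0.025},{"delta_pos":[-4,0,0],"yaw":0.025},{"delta_pos":[-4,0,0],"yaw":0.025},{"delta_pos":[-4,0,0],"yaw":0.025},{"delta_pos":[-4,0,0],"yaw":0.025},{"delta_pos":[-4,0,0],"yaw":0.025}]' 255
python3 - <<'E'
from h import *
W=snap('wrist','w14');T=snap('top','t14')
def cents(f):
    a=cv2.imread('pics/'+f+'.png').astype(int);b,g,r=a[...,0],a[...,1],a[...,2]
    for n,m in(('yel',(r>150)&(g>110)&(b<80)),('red',(r>120)&(g<70)&(b<70))):
        m=m.copy(); m[:215]=0; ys,xs=np.nonzero(m); print(f,n,len(xs),xs.mean().round(1),ys.mean().round(1))
cents('top0');cents('t14')
o=robot.get_obs();v=o['tool_pos'][:2]-np.array([.5796,.0978]);s=np.array([.0264,-.158])
print(o['tool_pos'],o['width'],np.arccos(v@s/np.linalg.norm(v)/np.linalg.norm(s)),.165-o['ee_rot'][2])
E
```

```text
time: 17.9
tool_pos: [0.4188, 0.0828, 0.1324]
ee_rot: [-1.576, -0.001, -1.479]
wrist_force: [-5.5, -2.5, 3.2]
width: 0.0153
top0 yel 210 152.2 247.5
top0 red 204 372.0 227.8
t14 yel 210 152.2 247.5
t14 red 206 371.9 227.8
[0.41882704 0.08284183 0.13236163] 0.01540668039980386 1.6435835120770488 1.6439752070549716
```

View pics/w14.png

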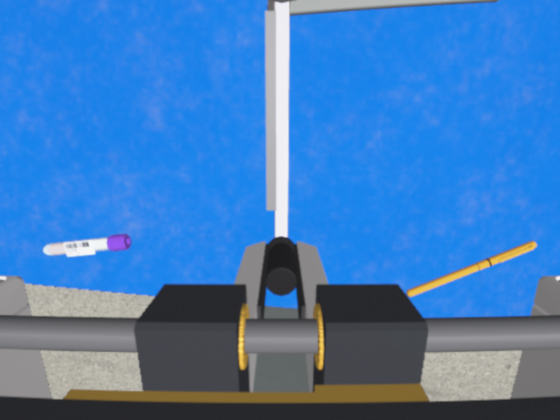

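View pics/t14.png

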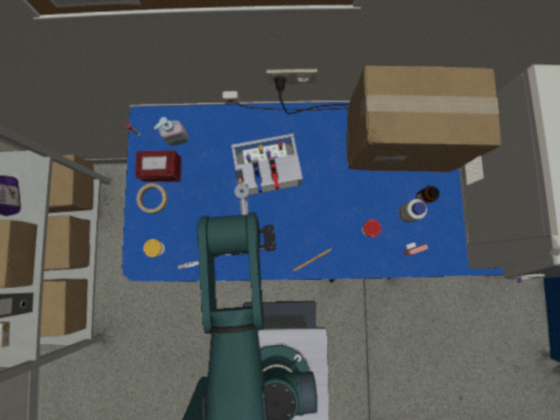

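The post is still gripped at (281,270). The gate sits at about 1.64 rad, and the cups and bottle are where they started. Handing in.

```bash
python3 -c "
from bench import robot
print(robot.close_job())"
```

```text
the job is handed in; nothing more can be done
None
```

The cage is open and the job is handed in. I squeezed the red catch first, then the blue one, then gripped the black post and swung the gate out past its detent. The fingers are still holding it open.

- **Gate:** it stands at about 1.64 rad, from both the tool's turn and the post's position about my estimated hinge. The fingers read 15.4 mm on the 16 mm post, and the wrist force is about 7 N.
- **Catches:** both stopped at an opening of 37.6 mm, not the quoted 35 mm. I put the difference down to gripping near the fingertips on a leaning tab. Pictures after release showed both tabs leaning over by the same amount. The one rough angle I took, on red, came to about 0.32 rad, against 0.36 at the stop and 0.2 to free the gate. The gate swung free of both.
- **Bystanders:** the lids of the two cups are within 0.1 pixel of where they were in the first top view. I checked the bottle only by eye, and it looks unmoved.
- **Camera disagreement:** the top and wrist cameras differed by about 4 mm on the catches, so I relied on the wrist camera for the final alignment.
- **Time:** the clock stood at 17.9 s after the last move.

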